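# Load the check vial into the bench photometer

### The job

Open the photometer by pressing its thumb latch so that the sprung lid pops up, stand the small black-capped check vial fully home in the sample well, then bring the lid down and press it until it snaps shut and stays shut. Be gentle with the latch, the lid and the glass, never leaning on any of them with more than about 25 N (2.5 kg), do not tip the vial over, and leave the amber bottles and the tip box where they are.

Things in the scene. Friction and masses are not known exactly. Their poses are not given: they have to be found in the camera images.
- photometer: Bench photometer, white case 236 x 150 mm, fixed. Origin: under its middle, on the bench; x towards its hinge (rear), y left, z up; display and keypad at -x, towards the robot. Rigid flat deck at z = 70 mm from x = -26 to 112 mm.
- well (a point): Centre of the mouth of the round sample well, in the deck under the lid (30, 0, 70 mm in the photometer's frame). Diameter 27 mm, 2 mm chamfer, flat floor 38 mm below the mouth, axis upright. Axes as the photometer's.
- latch_pad (a point): Middle of the top of the black thumb paddle in front of the lid (-64, 0, 69 mm in the photometer's frame when not pressed). Paddle 36 mm (x) by 44 mm (y), free at the sides (white case 19 mm lower). Behind it, 22 mm from this point towards the lid, an upright hook 22 mm wide stands 19 mm higher than the paddle.
- latch (a joint): Turn of the thumb latch, rad: 0 at rest, 0.16 at its rigid stop with the paddle pressed down (pivot 30 mm behind and 10 mm below latch_pad; 5 mm down there at the stop). Sprung: starts to move at about 3 N, frees the lid at 0.08 to 0.13 rad (2.5 to 4 mm, about 4 N), 4.5 N just before the stop.
- lid_hinge (a point): Middle of the lid's hinge axis, along the photometer's y (92, 0, 78 mm in its frame).
- lid (a joint): Lid angle, rad: 0 shut, 1.75 fully open (leaning a little back). Freed, it swings open by itself in about 1 s; its spring is felt as 2 to 3 N at the front edge, so it comes up again unless latched. In the last 10 mm the sloped hook adds to this: 7 to 10 N at lid_edge pushes past it, it snaps, and 1 to 2 mm further on the foam seal is hard. Latched, it rests at 0.00 to 0.01.
- lid_edge (a point): On the outer (top) face of the dark hood-shaped lid, centre line, 14 mm from its front edge; 108 mm from the hinge axis along the lid and 30 mm out. Moves with the lid; shut, it is at (-16, 0, 108 mm) in the photometer's frame, with its axes. Lid 118 mm long, 90 wide, 37 deep, open below, 3 mm walls, rigid; its back can be pushed when open, its top when shut.
- vial_center (a point): Centre (half-way up) of the check vial: sealed glass vial standing on the bench, 70 mm tall, about 45 g; glass 25 mm diameter for the lower 53 mm, then a black screw cap 28 mm diameter, 17 mm high. z up its axis. Seated in the well, this point is 3 mm below the mouth and the top 32 mm stand above the deck; the lid closes only if it is fully home.
- bottle_a_center (a point): Centre (half-way up) of a loose amber glass bottle with a blue cap, 46 mm diameter, 95 mm tall. Bystander.
- bottle_b_center (a point): Centre (half-way up) of a second, identical amber bottle. Bystander.
- tip_box_center (a point): Centre of a loose blue pipette-tip box with a clear top, 122 x 87 x 65 mm. Bystander.
Things that resemble listed ones, but are neither listed nor needed, are in the scene too. Of the things like the part that bears vial_center, leave any that is purple or yellow; of the rest the smaller one is meant.

How it is judged:
By the outcome, as a careful person would: the job done as asked, in the order asked, and still so for the second after the job is handed in, with the robot touching nothing.
It also fails if it takes over 72 s, if anything falls off the work surface, if the arm or the gripper's body presses on something with over 40 N, if the wrist force passes 120 N, or if a joint passes its speed limit or range.

### The arm

A 6-joint arm with a two-finger parallel gripper is mounted at the origin on the work surface. World frame = base frame: x ahead of the robot, y to its left, z up, the work surface at z = 0. Lengths are in mm, angles in rad, forces in N, time in s.
With the tool pointing down it reaches from about 400 to 825 mm from the base axis. Payload 7 kg.
Tool frame: the origin (TCP) lies at the very end of the fingers, on their centre line; the grasp point (between the pads) lies 19 mm behind it; y points along the fingers, z is the direction in which the jaws open and shut, and the axes are right-handed (so a half turn about y gives the same grasp; the last joint's range is limited). The gripper opens to 85 mm and grips with 20 to 120 N. Pads are 22 mm wide; open, the fingers measure 114 mm over their backs; the gripper's body (76 mm by 85 mm) begins 54 mm behind the grasp point. The pads swing forward as they close: fully open they stand 13 mm farther back than shut.
Start: joints at [-0.964, 0.359, 0.012, 0, -1.224, -0.288], TCP at [211.536, -640.974, 231.302] pointing down, gripper open.
Joint ranges: [-3.07, 3.07], [-1.43, 2.12], [-1.02, 1.25], [-3.03, 1.67], [-3.05, -0], [-3.03, 3.03]. Speed limits (rad/s): [2.39, 2.39, 3.01, 3.14, 3.14, 3.14].

### API

Orientations are given as a 3x3 rotation matrix whose columns are the frame's x, y, z axes.
In Python, from rig import state, eyes, hand_in gives the robot as it stands. The module is installed in compiled form; this text tells all that it offers.
- The arm moves only by the shell command python3 -m pendant 'ROWS'. ROWS is JSON, a list of rows, each a list of 7 numbers: the turn, a rotation vector about the tool's x, y, z in degrees, then the shift along the tool's x, y, z in mm, then the closure in counts, from 0 (fully open) to 255 (shut). A call has 1 to 20 rows; each row is the pose to reach, as a shift and turn from the pose commanded when the call began, along the tool's axes at that moment; what a row does not reach only later rows make up. A row lasts 1/12 s, in which the tool goes at most 41.7 mm and 7.16 degrees, less where a joint would pass 70% of its speed; a pose out of reach is approached as far as the arm can. A call with a gripper value outside its range is refused whole. The fingers move at their own pace and stop on an object; the grip force is fixed at half the most. Time passes only in rows, so rows that repeat a pose let the fingers close. It gives the time, the measured TCP pose, the force and the opening at its end, in the units of the state.
- state(): the state, without advancing time (a new reading comes with each control period).
- eyes.capture(name): name is "scene" or "top"; returns a dict with "img" (480x640x3 uint8, red, green, blue), "K" (3x3 intrinsics, pixels), "eye" and "attitude" of the camera in the world. Camera axes: x right, y up, looking along -z (the intrinsics and any distortion apply to the point x, -y, -z); pixel columns grow to the right and rows downward; lengths in mm; the calibration is good to about 2 mm. A picture is of the moment at which its call begins. There is no depth.
- hand_in(): hands the job in, once; it reports no verdict.
The state is a dict: "time": time; "q": joint angles; "joint_velocities": joint speeds; "effort": joint torques, N m; "tcp_pos": TCP position; "tcp_rot": TCP orientation; "contact_force": force on the tool from outside, world axes, zero at the start; "torque": the same for the moment, N m; "gripper_width": finger opening in mm.
Only numpy, scipy, OpenCV 4.12 (cv2) and the standard library are available. Lean on these libraries where they do the work, as an engineer would, in place of code of your own. Each camera call takes 0.05 s, during which the arm holds its last target. There are 200 camera calls.

## Working session

There is one attempt and no reset: what is moved stays moved. The work goes in short steps, Python scripts to look and compute and a shell command to move; the robot and the scene stay as the last step left them, time stands still between calls to the robot, and variables do not carry over. Pictures are saved under pics/ and viewed, about 8 in all and at most 12, crops included, and the job is handed in when it is done.

```bash
mkdir -p pics; cat > h.py <<'E'
import numpy as np, cv2
from rig import state, eyes
def cap(n,f=None):
    c=eyes.capture(n)
    if f: cv2.imwrite('pics/'+f,c['img'][:,:,::-1])
    return c
def ray(c,u,v):
    K=np.array(c['K']);d=np.linalg.solve(K,[u,v,1.]);d=np.array([d[0],-d[1],-d[2]])
    return np.array(c['eye']),np.array(c['attitude'])@d
def onz(c,u,v,z):
    e,d=ray(c,u,v);return (e+d*(z-e[2])/d[2]).round(1)
def proj(c,p):
    x=np.array(c['attitude']).T@(np.array(p)-np.array(c['eye']));x=np.array([x[0],-x[1],-x[2]])
    y=np.array(c['K'])@x;return (y[:2]/y[2]).round(1)
def two(c1,p1,c2,p2):
    e1,d1=ray(c1,*p1);e2,d2=ray(c2,*p2)
    s=np.linalg.lstsq(np.c_[d1,-d2],e2-e1,rcond=None)[0]
    a=e1+d1*s[0];b=e2+d2*s[1];return ((a+b)/2).round(1),np.linalg.norm(a-b).round(1)
E
python3 - <<'E'
from h import *
for n in('scene','top'):
    c=cap(n,n+'0.png');print(n,{k:v for k,v in c.items() if k!='img'})
print(state())
E
```

```text
scene {'K': array([[588.82448128,   0.        , 315.37294064],
       [  0.        , 588.82448128, 243.36068405],
       [  0.        ,   0.        ,   1.        ]]), 'eye': array([1262.54298873,  546.38911865,  913.21210467]), 'attitude': array([[-0.67221201, -0.48073973,  0.56304558],
       [ 0.74006374, -0.45778134,  0.49268845],
       [ 0.02089685,  0.74788071,  0.66350416]])}
top {'K': array([[521.28088771,   0.        , 315.78909331],
       [  0.        , 521.28088771, 234.58404486],
       [  0.        ,   0.        ,   1.        ]]), 'eye': array([ 449.26637888,  -79.40085519, 1171.92813407]), 'attitude': array([[ 0.02168433,  0.99701229, -0.07413689],
       [-0.99964443,  0.02047105, -0.0170864 ],
       [-0.01551769,  0.07448104,  0.99710169]])}
{'time': 0.1, 'q': array([-9.63892272e-01,  3.59345528e-01,  1.11576777e-02, -3.12244955e-04,
       -1.22413600e+00, -2.88099141e-01]), 'joint_velocities': array([-0.0004529 , -0.00176973,  0.00203225,  0.00140581,  0.00010425,
        0.00123142]), 'effort': array([-1.61703589e-03, -5.84767163e+01,  2.94107205e+01,  6.95450485e+00,
       -3.20338637e-03, -2.50314798e-05]), 'tcp_pos': array([ 211.40096144, -640.57770333,  230.44028249]), 'tcp_rot': array([[ 9.49643943e-01, -6.29951715e-04, -3.13330473e-01],
       [ 3.13331069e-01,  1.42220795e-03,  9.49642890e-01],
       [-1.52608079e-04, -9.99998790e-01,  1.54797461e-03]]), 'contact_force': array([-0.61882565,  0.33294841,  0.49097314]), 'torque': array([-6.40801517e-05,  7.56670624e-03,  3.05575408e-03]), 'gripper_width': 85.62159186115214}
```

View pics/scene0.png

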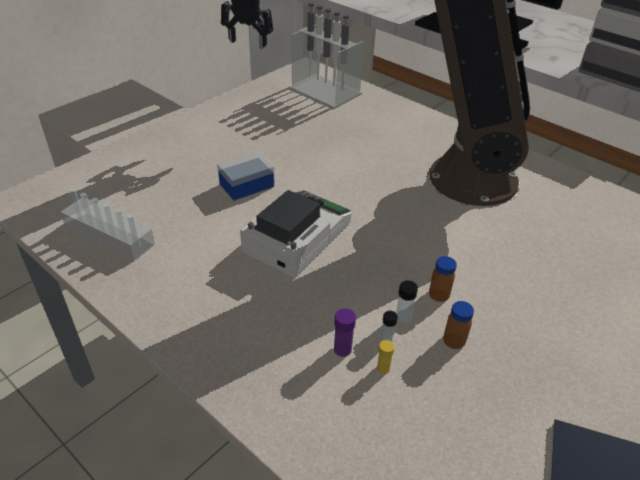

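View pics/top0.png

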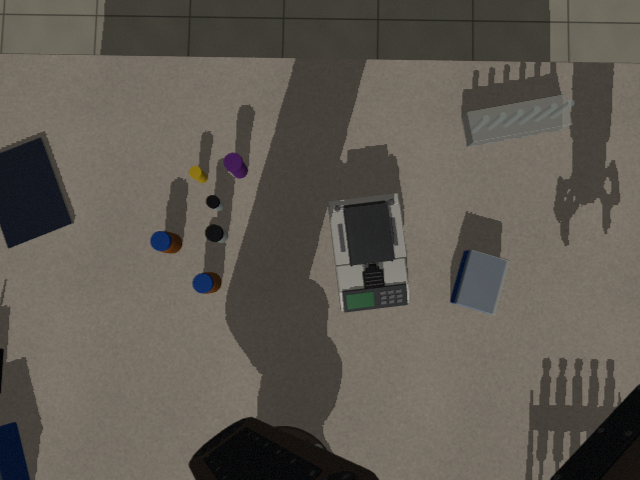

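Scene view: candidates for the vial are black cap small (top 213,202 / scene 390,318), black cap large (top 215,233 / scene 408,290), purple (235,165) and yellow (199,174). I choose the small black one. The photometer is at top (370,252), with its latch at (373,275).

```bash
python3 - <<'E'
from h import *
s=cap('scene');t=cap('top')
def hst(c): return cv2.cvtColor(c['img'],cv2.COLOR_RGB2HSV)
def blobs(c,roi,vmax,amin):
    x0,y0,x1,y1=roi;g=c['img'][y0:y1,x0:x1].max(2)
    m=(g<vmax).astype(np.uint8)
    n,l,st,ce=cv2.connectedComponentsWithStats(m)
    out=[]
    for i in range(1,n):
        if st[i,4]>amin:
            cn=cv2.findContours((l==i).astype(np.uint8),0,2)[0][0]
            out.append((st[i].tolist(),(ce[i]+[x0,y0]).round(1),cn+[x0,y0]))
    return out
for b in blobs(t,(195,190,235,245),45,20):
    u,v=b[1];print('vialcap top',b[0],b[1],onz(t,u,v,70),onz(t,u,v,90))
for b in blobs(s,(375,275,425,345),45,20): print('cap scene',b[0],b[1])
for b in blobs(t,(325,190,412,315),75,60):
    r=cv2.minAreaRect(b[2]);print('dev',b[0],b[1],r)
    for p in cv2.boxPoints(r): print('  ',p,onz(t,*p,108))
# case outline: white
g=t['img'];hs=hst(t)
for n,p in [('case',(0,0))]:
    pass
a=cv2.resize(t['img'][185:320,320:420],None,fx=4.4,fy=4.4,interpolation=cv2.INTER_CUBIC)
b=cv2.resize(t['img'][150:300,145:255],None,fx=3,fy=3,interpolation=cv2.INTER_CUBIC)
o=np.zeros((594,800,3),np.uint8);o[:a.shape[0],:440]=a[:594];o[:450,450:780]=b
cv2.imwrite('pics/crop1.png',o[:,:,::-1])
E
```

```text
vialcap top [11, 5, 14, 14, 139] [212.8 201.2] [598.2 161.1  70. ] [595.5 156.7  90. ]
vialcap top [11, 34, 18, 18, 249] [214.1 232.7] [530.8 155.8  70. ] [529.3 151.6  90. ]
cap scene [24, 6, 18, 19, 288] [407.5 290. ]
cap scene [8, 36, 14, 16, 169] [389.6 318.5]
dev [0, 0, 79, 35, 663] [358.1 195.5] ((364.0, 207.0), (34.0, 78.0), 90.0)
   [325. 190.] [620.8 -78.1 108. ]
   [403. 190.] [ 623.9 -238.4  108. ]
   [403. 224.] [ 553.7 -239.   108. ]
   [325. 224.] [550.5 -79.6 108. ]
dev [17, 8, 66, 114, 4291] [372.1 250.2] ((369.2231140136719, 254.78463745117188), (107.2900390625, 64.00192260742188), 82.87498474121094)
   [330.81543 205.5231 ] [588.9 -90.7 108. ]
   [394.32312 197.58466] [ 607.8 -220.7  108. ]
   [407.6308  304.04617] [ 391.4 -249.8  108. ]
   [344.1231  311.98462] [ 372.6 -121.9  108. ]
dev [14, 34, 6, 28, 88] [341.4 237.3] ((341.361572265625, 237.39230346679688), (27.163606643676758, 3.1008682250976562), 82.87498474121094)
   [338.13852 224.10768] [ 550.8 -106.5  108. ]
   [341.21542 223.72307] [ 551.7 -112.8  108. ]
   [344.58463 250.67693] [ 496.7 -120.6  108. ]
   [341.50772 251.06154] [ 495.7 -114.4  108. ]
```

View pics/crop1.png

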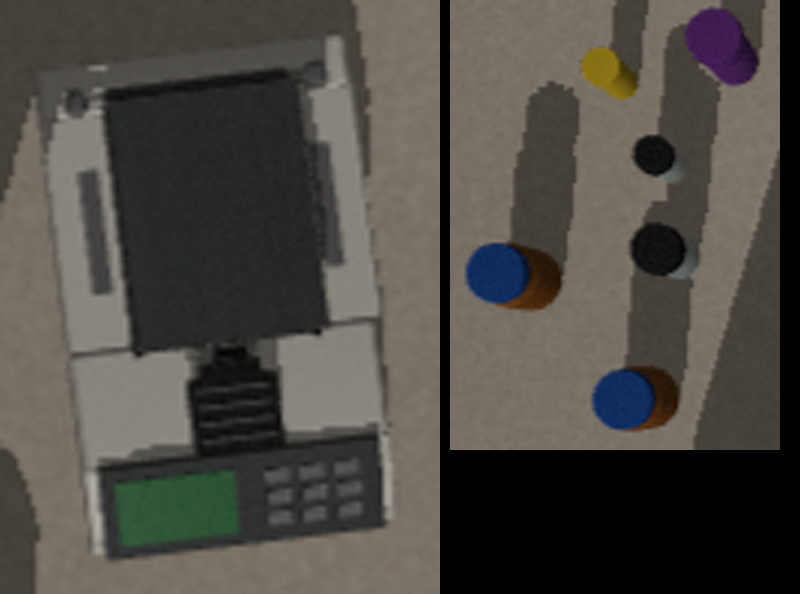

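The crop shows the small black cap at top (213,201) with a diameter of about 14 px, clearly smaller than the other one (18 px). The lid corners are at about (344,207), (386,203), (394,260) and (351,264), and the paddle is around (374,278).

```bash
python3 - <<'E'
from h import *
s=cap('scene');t=cap('top')
C=lambda x,y:(320+x/4.4-.5,185+y/4.4-.5)
L=[onz(t,*C(*p),108) for p in[(107,98),(290,80),(325,330),(135,350)]]
print('lid RL,RR,FR,FL',L,'w',np.linalg.norm(L[0]-L[1]),np.linalg.norm(L[2]-L[3]),'len',np.linalg.norm(L[0]-L[3]),np.linalg.norm(L[1]-L[2]))
d=(L[0]+L[1]-L[2]-L[3]);yaw=np.arctan2(d[1],d[0]);m=sum(L)/4;print('yaw',yaw,'mid',m)
print('w yaw',[np.arctan2(*( (a-b)[[0,1]]*[-1,1])) for a,b in((L[0],L[1]),(L[3],L[2]))])
P=[onz(t,*C(*p),69) for p in[(190,375),(278,372),(283,445),(197,455)]];print('pad',P,sum(P)/4)
K=[onz(t,*C(*p),70) for p in[(98,465),(380,432),(386,522),(107,556)]];print('panel',K,np.arctan2(*( (K[0]-K[1])[[0,1]]*[-1,1])),np.arctan2(*( (K[3]-K[2])[[0,1]]*[-1,1])))
X=np.array([np.cos(yaw),np.sin(yaw),0]);o=m-33*X;o[2]=0
print('origin',o,'latch',o-64*X,'well',o+30*X,'edge',o-16*X)
print('vial two-view',two(t,(212.8,201.2),s,(389.6,318.5)))
print('vial cap top in scene pred',proj(s,[598.2,161,62]))
print('bottles',onz(t,161,241,95),onz(t,203.5,283,95),'yellow',onz(t,197,172,60),'purple',onz(t,232,161,70))
S=state();print(S['tcp_pos'],S['tcp_rot'])
E
```

```text
lid RL,RR,FR,FL [array([ 586.8, -117.5,  108. ]), array([ 596.9, -202.6,  108. ]), array([ 480.8, -220.1,  108. ]), array([ 469.7, -132.5,  108. ])] w 85.69725783244175 88.3004529999705 len 118.05680835936568 117.41149858510448
yaw 0.13847343893366804 mid [ 533.55  -168.175  108.   ]
w yaw [np.float64(0.1181313088024506), np.float64(0.12604062295449106)]
pad [array([ 459., -161.,   69.]), array([ 461.4, -203. ,   69. ]), array([ 426.6, -205.8,   69. ]), array([ 420.9, -164.9,   69. ])] [ 441.975 -183.675   69.   ]
panel [array([ 415.2, -117.7,   70. ]), array([ 433.8, -251.8,   70. ]), array([ 391.2, -255.1,   70. ]), array([ 372.2, -122.7,   70. ])] 0.13782311913572068 0.1425314381096741
origin [ 500.86588051 -172.73003381    0.        ] latch [ 437.47849725 -181.56403876    0.        ] well [ 530.57871641 -168.58909398    0.        ] edge [ 485.01903469 -174.93853505    0.        ]
vial two-view (array([600.2, 162.4,  59.9]), np.float64(2.1))
vial cap top in scene pred [390.3 316.8]
bottles [509.4 260.6  95. ] [424.4 168.7  95. ] yellow [662.6 199.9  60. ] purple [686.  122.9  70. ]
[ 211.47356479 -640.83177115  230.95815859] [[ 9.49631286e-01 -2.56490981e-04 -3.13369358e-01]
 [ 3.13369456e-01  5.66881990e-04  9.49631119e-01]
 [-6.59283720e-05 -9.99999806e-01  6.18705312e-04]]
```

```bash
cat >> h.py <<'E'
def go(p,yaw=None,S=None):
    """tool-axes shift (mm) to world p, and turn about tool y (deg) to bring tool x to yaw"""
    S=S or state();R=S['tcp_rot'];d=R.T@(np.array(p)-S['tcp_pos'])
    cur=np.arctan2(R[1,0],R[0,0])
    print('t=%.2f'%S['time'],'tcp',S['tcp_pos'].round(1),'F',S['contact_force'].round(1),'w %.1f'%S['gripper_width'],'shift',d.round(1),'turn y',None if yaw is None else np.degrees(cur-yaw).round(2))
E
python3 - <<'E'
from h import *
s=cap('scene')
print('rack',[onz(s,*p,0) for p in((293,85),(325,103),(360,90))], 'if top', two(s,(325,50),s,(325,103)))
print('tube top proj', [proj(s,[a,b,z]) for a,b,z in((211,-641,231),(150,-450,0),(150,-450,200))])
go([437.5,-182.5,100],.138)
E
```

```text
rack [array([ -52.2, -723.2,    0. ]), array([ -34.4, -564.2,    0. ]), array([-182.5, -540.2,    0. ])] if top (array([1262.5,  546.4,  913.2]), np.float64(0.0))
tube top proj [array([248.1,  48.7]), array([312.4, 138.1]), array([313.7,  74. ])]
t=0.35 tcp [ 211.5 -640.9  231.1] F [-0.3  0.4  0.4] w 85.2 shift [358.3 131.2 364.4] turn y 10.36
```

```bash
python3 -m pendant '[[0,10.4,0,358,30,364,255],[0,10.4,0,358,30,364,255],[0,10.4,0,358,30,364,255],[0,10.4,0,358,30,364,255],[0,10.4,0,358,30,364,255],[0,10.4,0,358,30,364,255],[0,10.4,0,358,30,364,255],[0,10.4,0,358,30,364,255],[0,10.4,0,358,30,364,255],[0,10.4,0,358,30,364,255],[0,10.4,0,358,30,364,255],[0,10.4,0,358,30,364,255],[0,10.4,0,358,30,364,255],[0,10.4,0,358,80,364,255],[0,10.4,0,358,110,364,255],[0,10.4,0,358,131,364,255],[0,10.4,0,358,141,364,255],[0,10.4,0,358,141,364,255]]'
python3 - <<'E'
from h import *
s=cap('scene');t=cap('top')
go([437.5,-182.5,72],.138)
a=s['img'][140:290,190:390];a=cv2.resize(a,None,fx=3.,fy=3.,interpolation=2)
b=cv2.resize(t['img'][185:320,320:420],(200*2//2,270))
o=np.zeros((450,800,3),np.uint8);o[:,:600]=a;o[:270,600:]=b
cv2.imwrite('pics/c2.png',o[:,:,::-1])
E
```

```text
time: 1.85
tcp_pos: [435.6, -183.0, 87.9]
tcp_rot: [[0.991, -0.005, -0.137], [0.137, 0.0, 0.991], [-0.005, -1.0, 0.001]]
contact_force: [-0.3, -0.2, 0.9]
gripper_width: -0.2
t=1.95 tcp [ 437.6 -183.3   90.6] F [0.4 0.1 0.3] w -0.0 shift [ 0.  18.6  0.8] turn y -0.03
```

View pics/c2.png

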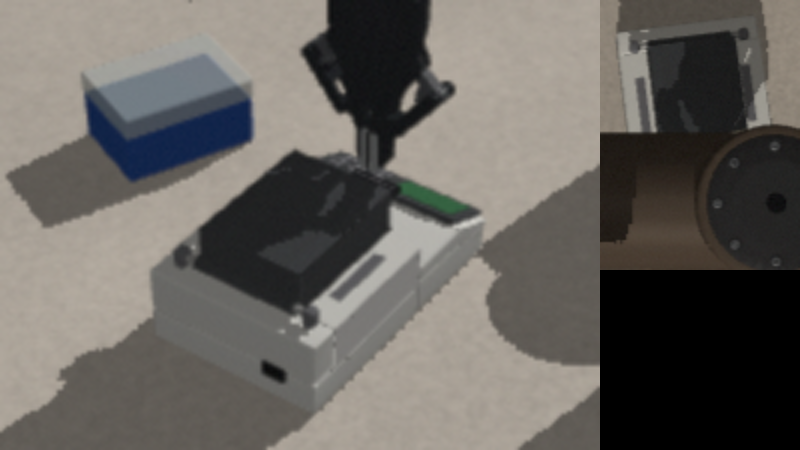

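The fingers are over the paddle, in front of the lid. I press down slowly.

```bash
python3 -m pendant '[[0,0,0,0,8,0,255],[0,0,0,0,15,0,255],[0,0,0,0,19,0,255],[0,0,0,0,20,0,255],[0,0,0,0,21,0,255],[0,0,0,0,22,0,255],[0,0,0,0,22.5,0,255],[0,0,0,0,23,0,255],[0,0,0,0,23.5,0,255],[0,0,0,0,23.5,0,255],[0,0,0,0,23.5,0,255]]'
```

```text
time: 2.87
tcp_pos: [436.8, -183.2, 66.9]
tcp_rot: [[0.991, -0.001, -0.137], [0.137, -0.0, 0.991], [-0.001, -1.0, 0.0]]
contact_force: [-3.8, -0.2, 4.1]
gripper_width: 0.1
```

```bash
python3 -m pendant '[[0,0,0,0,0.5,0,255],[0,0,0,0,1,0,255],[0,0,0,0,1.5,0,255],[0,0,0,0,1.5,0,255],[0,0,0,0,2,0,255],[0,0,0,0,2,0,255],[0,0,0,0,2,0,255]]'; python3 -c "
from h import *
s=cap('scene','s3.png');go([437.5,-182.5,72],.138)
cv2.imwrite('pics/s3c.png',cv2.resize(s['img'][120:290,190:390,::-1],None,fx=2,fy=2))"
```

```text
time: 3.45
tcp_pos: [437.1, -183.2, 64.8]
tcp_rot: [[0.991, -0.001, -0.137], [0.137, -0.0, 0.991], [-0.001, -1.0, 0.0]]
contact_force: [-5.2, -0.3, 4.5]
gripper_width: -0.1
t=3.50 tcp [ 437.1 -183.2   64.8] F [-4.6 -0.8  5.3] w -0.1 shift [ 0.5 -7.2  0.6] turn y -0.04
```

View pics/s3c.png

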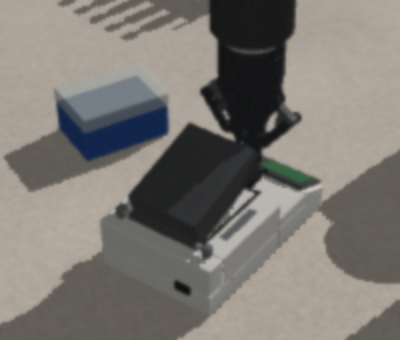

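The lid is released and leaning lightly on the gripper (about 5 N), so I back off forwards and up.

```bash
python3 -m pendant '[[0,0,0,-5,-2,0,255],[0,0,0,-12,-8,0,255],[0,0,0,-22,-18,0,255],[0,0,0,-34,-32,0,255],[0,0,0,-40,-60,0,255],[0,0,0,-40,-90,0,255],[0,0,0,-40,-90,0,255]]'; python3 -c "
from h import *
go([598,161,130],0)"
```

```text
time: 4.08
tcp_pos: [400.5, -189.2, 160.4]
tcp_rot: [[0.99, 0.009, -0.138], [0.138, -0.001, 0.99], [0.009, -1.0, -0.003]]
contact_force: [2.2, -0.2, -0.5]
gripper_width: -0.2
t=4.08 tcp [ 400.5 -189.2  160.4] F [ 2.2 -0.2 -0.5] w -0.2 shift [243.6  31.8 319.7] turn y 7.93
```

```bash
python3 -m pendant '[[0,0,0,247,0,318,0],[0,0,0,247,0,318,0],[0,0,0,247,0,318,0],[0,0,0,247,0,318,0],[0,0,0,247,0,318,0],[0,0,0,247,0,318,0],[0,0,0,247,0,318,0],[0,0,0,247,0,318,0],[0,0,0,247,0,318,0],[0,0,0,247,0,318,0],[0,0,0,247,0,318,0],[0,0,0,247,0,318,0],[0,0,0,247,25,318,0],[0,0,0,247,35,318,0],[0,0,0,247,35,318,0]]'; python3 -c "
from h import *
s=cap('scene');t=cap('top')
go([598.5,161,43],.138)
print(proj(s,[598.5,161,70]),proj(s,[598.5,161,62]))
o=np.zeros((600,800,3),np.uint8)
o[:,:480]=cv2.resize(s['img'][220:370,330:450],(480,600),interpolation=2)
o[:432,480:]=cv2.resize(t['img'][185:320,320:420],(320,432),interpolation=2)
cv2.imwrite('pics/c4.png',o[:,:,::-1])"
```

```text
time: 5.33
tcp_pos: [596.7, 158.6, 117.3]
tcp_rot: [[0.991, -0.004, -0.136], [0.136, -0.002, 0.991], [-0.005, -1.0, -0.001]]
contact_force: [0.5, -0.1, -0.2]
gripper_width: 85.3
t=5.43 tcp [598.6 159.3 120. ] F [ 0.5  0.1 -0.6] w 85.5 shift [ 0.2 77.   1.7] turn y -0.07
[390.6 314.1] [390.2 316.9]
```

View pics/c4.png

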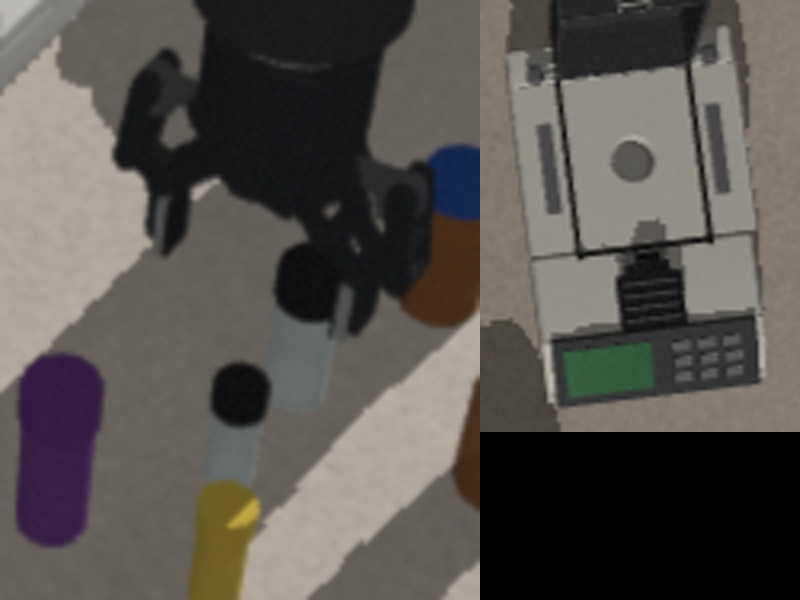

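The lid is fully open and the well is clear at about top (367,235). The small vial is untouched below the gripper, at (389,319) in scene. Measure the well and descend.

```bash
python3 -m pendant '[[0,0,0,0,25,1.5,0],[0,0,0,0,45,1.5,0],[0,0,0,0,60,1.5,0],[0,0,0,0,70,1.5,0],[0,0,0,0,76,1.5,0],[0,0,0,0,78,1.5,0],[0,0,0,0,78,1.5,0],[0,0,0,0,78,1.5,140],[0,0,0,0,78,1.5,255],[0,0,0,0,78,1.5,255],[0,0,0,0,78,1.5,255],[0,0,0,0,78,1.5,255],[0,0,0,0,78,1.5,255],[0,0,0,0,78,1.5,255]]'; python3 - <<'E'
from h import *
t=cap('top')
x0,y0=345,215;g=cv2.cvtColor(t['img'],cv2.COLOR_RGB2GRAY)[y0:255,x0:390]
m=(g<125).astype(np.uint8);n,l,st,ce=cv2.connectedComponentsWithStats(m)
for i in range(1,n):
    if 60<st[i,4]<500:
        u,v=ce[i]+[x0,y0];print(st[i],u,v,onz(t,u,v,70),onz(t,u,v,68))
C=lambda x,y:(320+(x-480)/3.2-.5,185+y/3.2-.5)
for p in((558,78),(690,66),(711,240),(580,255)): print('deck',onz(t,*C(*p),70))
go([598.5,161,42],.138)
E
```

```text
time: 6.6
tcp_pos: [599.1, 161.8, 42.4]
tcp_rot: [[0.991, 0.001, -0.137], [0.137, 0.0, 0.991], [0.001, -1.0, 0.0]]
contact_force: [-0.8, -0.6, 5.9]
gripper_width: 26.5
[  0   0   6  40 101] 346.990099009901 236.27722772277227 [ 529.  -126.7   70. ] [ 529.1 -126.7   68. ]
[40  0  5 37 90] 387.44444444444446 229.95555555555555 [ 544.1 -212.    70. ] [ 544.3 -212.2   68. ]
[ 16  14  14  13 146] 367.3150684931507 235.17808219178082 [ 532.2 -169.6   70. ] [ 532.3 -169.8   68. ]
deck [ 587.2 -119.    70. ]
deck [ 597.  -206.5   70. ]
deck [ 481.8 -221.6   70. ]
deck [ 470.1 -135.6   70. ]
t=6.65 tcp [599.1 161.9  42.5] F [-0.7 -0.5  5.7] w 25.8 shift [-0.7  0.5 -0.8] turn y -0.03
```

```bash
python3 -m pendant '[[0,0,0,0,-5,0,255],[0,0,0,0,-20,0,255],[0,0,0,0,-50,0,255],[0,0,0,0,-85,0,255],[0,0,0,-40,-105,-20,255],[0,0,0,-80,-105,-50,255],[0,0,0,-100,-105,-85,255],[0,0,0,-111,-105,-120,255],[0,0,0,-111,-105,-155,255],[0,0,0,-111,-105,-190,255],[0,0,0,-111,-105,-225,255],[0,0,0,-111,-105,-255,255],[0,0,0,-111,-105,-280,255],[0,0,0,-111,-105,-300,255],[0,0,0,-111,-105,-312,255],[0,0,0,-111,-105,-319,255],[0,0,0,-111,-105,-319,255],[0,0,0,-111,-105,-319,255]]'; python3 -c "
from h import *
s=cap('scene');t=cap('top')
go([532.5,-169.4,147],.138)
for z in (70,105,140,175):print(z,proj(s,[532.5,-169.4,z]))
o=np.zeros((600,800,3),np.uint8)
o[:,:]=cv2.resize(s['img'][120:270,210:410],(800,600),interpolation=2)
cv2.imwrite('pics/c5.png',o[:,:,::-1])"
```

```text
time: 8.15
tcp_pos: [532.3, -169.1, 146.6]
tcp_rot: [[0.991, -0.0, -0.136], [0.136, 0.0, 0.991], [-0.0, -1.0, 0.0]]
contact_force: [0.4, -0.2, -0.2]
gripper_width: 26.0
t=8.25 tcp [ 532.4 -168.6  146.8] F [-0.8  0.1 -0.9] w 26.0 shift [-0.  -0.2 -0.8] turn y 0.01
70 [290.2 222. ]
105 [290.1 209.8]
140 [289.9 197.1]
175 [289.8 183.9]
```

View pics/c5.png

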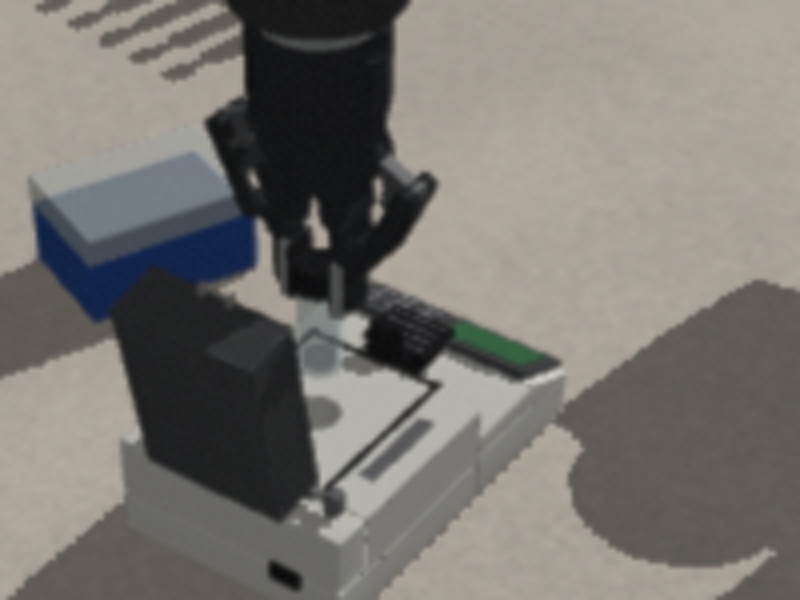

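Scene crop: the vial hangs upright and its base is just above the well. The well is at crop (323,412), scene (290.6,222.8). The lid stands well behind. I do one numeric check of the well in this view.

```bash
python3 - <<'E'
from h import *
s=cap('scene');g=cv2.cvtColor(s['img'],cv2.COLOR_RGB2GRAY)
print(g[215:230,283:300])
sub=g[217:230,284:300];m=(sub<125).astype(np.uint8)
n,l,st,ce=cv2.connectedComponentsWithStats(m)
for i in range(1,n):
    u,v=ce[i]+[284,217];print(st[i],u.round(1),v.round(1),onz(s,u,v,70),two(s,(u,v),cap('top'),(367.3,235.2)))
r=g[196:214,280:300];print('vial rows');print(r)
E
```

```text
[[ 33  52 105 173 178 177 177 177 178 178 179 180 179 180 179 179 181]
 [ 36  44  94 172 180 180 179 180 179 179 179 179 180 179 179 179 180]
 [ 37  43  91 168 178 179 179 179 178 180 180 180 179 179 179 180 180]
 [ 37  42  78 145 168 169 168 168 171 175 180 180 179 179 180 180 179]
 [ 37  38  55 100 128 127 123 124 133 155 170 176 179 180 179 180 180]
 [ 37  38  49  82 109 109 108 108 110 116 133 158 177 179 179 179 179]
 [ 38  36  39  67 101 106 105 105 105 103 108 128 169 179 180 181 180]
 [ 38  39  38  58 100 104 105 105 104 103 101 111 148 177 180 180 180]
 [ 36  37  40  57  96 104 106 104 104 103 101 109 142 176 180 180 180]
 [ 38  38  39  49  85 104 106 105 103 102 104 123 163 179 179 180 179]
 [ 37  38  37  47  76 103 106 106 105 107 121 155 176 180 179 180 180]
 [ 39  38  38  42  70 108 115 116 121 130 152 175 179 179 180 180 179]
 [ 37  37  36  41  73 134 148 152 163 173 176 178 179 179 179 179 179]
 [ 39  37  38  44  89 165 176 177 178 179 180 180 180 180 180 180 179]
 [ 38  38  36  41  80 152 177 180 180 180 180 179 180 180 179 179 179]]
[ 0  0 11 13 91] 287.9 223.2 [ 539
[... 909 characters left out ...]
 137 162
  173 176]
 [ 40  36  34  40  69 106 120 115 106 106 106 104 106 106 105  95  72  96
  135 152]
 [ 36  34  33  42  80 117 110 104 103 103 102 103 104 112 136 138 102  88
   74  66]
 [ 34  33  34  45  83 116 105 102 102 103 102 103 103 110 134 160 159 151
  108  64]
 [ 32  31  30  39  74 113 103 102 103 103 104 102 103 111 133 148 118 111
  105  97]
 [ 31  32  32  37  68 119 107 103 104 103 102 102 104 115 132 126 107 103
  104 104]
 [ 31  31  31  36  65 118 117 108 106 105 105 104 107 119 139 132 109 106
  105 105]
 [ 31  31  32  33  57 109 130 125 116 111 112 116 122 136 150 162 132 126
  122 107]
 [ 33  31  30  33  55 108 145 141 137 135 135 137 140 149 162 176 175 174
  166 131]]
```

```bash
python3 -m pendant '[[0,0,0,1,10,-2,255],[0,0,0,1,20,-2,255],[0,0,0,1,27,-2,255],[0,0,0,1,30,-2,255],[0,0,0,1,31,-2,255],[0,0,0,1,31,-2,255]]'; python3 -c "
from h import *
s=cap('scene');t=cap('top')
go([533.8,-170.3,74],.138)
o=np.zeros((600,800,3),np.uint8)
o[:,:]=cv2.resize(s['img'][180:240,250:330],(800,600),interpolation=2)
cv2.imwrite('pics/c6.png',o[:,:,::-1])"
```

```text
time: 8.85
tcp_pos: [533.5, -171.3, 115.2]
tcp_rot: [[0.991, -0.001, -0.137], [0.137, -0.0, 0.991], [-0.001, -1.0, 0.0]]
contact_force: [-0.0, -0.5, -1.0]
gripper_width: 26.2
t=8.95 tcp [ 533.9 -171.4  115.9] F [ 0.4  0.3 -0.3] w 26.2 shift [ 0.1 41.9  1.1] turn y -0.04
```

View pics/c6.png

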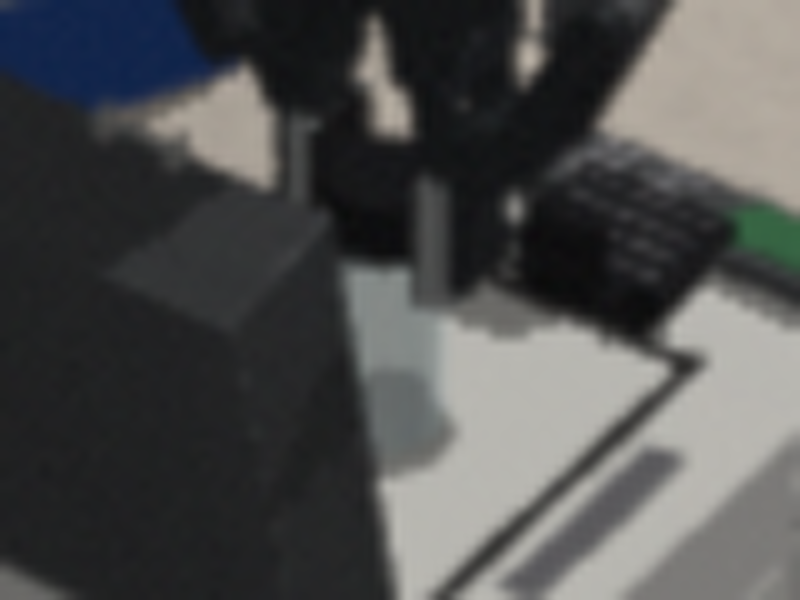

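The vial base sits just above the mouth. Its right edge is at crop 441 against 456 for the well's edge, so it needs about 1 mm to the right. I shift that much and feel my way down.

```bash
python3 -m pendant '[[0,0,0,-0.5,1,1,255],[0,0,0,-0.5,3,1,255],[0,0,0,-0.5,4,1,255],[0,0,0,-0.5,5,1,255],[0,0,0,-0.5,6,1,255],[0,0,0,-0.5,7,1,255],[0,0,0,-0.5,8,1,255],[0,0,0,-0.5,8,1,255]]'
```

```text
time: 9.62
tcp_pos: [533.2, -170.5, 107.7]
tcp_rot: [[0.991, 0.0, -0.137], [0.137, -0.0, 0.991], [0.0, -1.0, -0.0]]
contact_force: [1.0, -1.8, -0.7]
gripper_width: 26.3
```

```bash
python3 -m pendant '[[0,0,0,0,2,-0.4,255],[0,0,0,0,4,-0.4,255],[0,0,0,0,6,-0.4,255],[0,0,0,0,8,-0.4,255],[0,0,0,0,10,-0.4,255],[0,0,0,0,12,-0.4,255],[0,0,0,0,12,-0.4,255]]'
```

```text
time: 10.2
tcp_pos: [533.0, -170.8, 95.3]
tcp_rot: [[0.991, -0.0, -0.137], [0.137, -0.0, 0.991], [-0.0, -1.0, 0.0]]
contact_force: [1.9, -1.1, -1.2]
gripper_width: 26.1
```

```bash
python3 -m pendant '[[0,0,0,0.5,2,-0.3,255],[0,0,0,0.5,5,-0.3,255],[0,0,0,0.5,8,-0.3,255],[0,0,0,0.5,11,-0.3,255],[0,0,0,0.5,14,-0.3,255],[0,0,0,0.5,16,-0.3,255],[0,0,0,0.5,18,-0.3,255],[0,0,0,0.5,19,-0.3,255],[0,0,0,0.5,19,-0.3,255]]'
```

```text
time: 10.95
tcp_pos: [533.5, -171.0, 76.5]
tcp_rot: [[0.991, -0.0, -0.137], [0.137, 0.0, 0.991], [-0.0, -1.0, 0.0]]
contact_force: [-0.6, -0.3, -0.5]
gripper_width: 26.2
```

```bash
python3 -m pendant '[[0,0,0,0,0.5,0,255],[0,0,0,0,1,0,255],[0,0,0,0,1.5,0,255],[0,0,0,0,2,0,255],[0,0,0,0,2.3,0,255],[0,0,0,0,2.3,0,255]]'
```

```text
time: 11.45
tcp_pos: [533.7, -171.0, 74.5]
tcp_rot: [[0.991, 0.0, -0.137], [0.137, -0.0, 0.991], [0.0, -1.0, -0.0]]
contact_force: [-0.7, -0.4, -1.2]
gripper_width: 26.0
```

```bash
python3 -m pendant '[[0,0,0,0,0.4,0,255],[0,0,0,0,0.8,0,255],[0,0,0,0,1.2,0,255],[0,0,0,0,1.2,0,255]]'
```

```text
time: 11.78
tcp_pos: [534.3, -171.1, 74.4]
tcp_rot: [[0.991, 0.001, -0.137], [0.137, -0.0, 0.991], [0.001, -1.0, -0.001]]
contact_force: [-1.6, 1.0, 8.1]
gripper_width: 26.3
```

Floor contact at TCP z 74.4, exactly where seating was predicted. Release and rise.

```bash
python3 -m pendant '[[0,0,0,0,-0.8,0,255],[0,0,0,0,-0.8,0,120],[0,0,0,0,-0.8,0,0],[0,0,0,0,-0.8,0,0],[0,0,0,0,-0.8,0,0],[0,0,0,0,-0.8,0,0],[0,0,0,0,-0.8,0,0],[0,0,0,0,-15,0,0],[0,0,0,0,-35,0,0],[0,0,0,0,-65,0,0],[0,0,0,-30,-100,0,0],[0,0,0,-60,-130,0,0],[0,0,0,-60,-130,150,0],[0,0,0,-60,-130,150,0],[0,0,0,-60,-130,150,0],[0,0,0,-60,-130,150,0]]'; python3 -c "
from h import *
s=cap('scene');t=cap('top')
go([533.8,-170.3,74],.138)
for z in (102,70):print(proj(s,[534,-170.7,z]),proj(t,[534,-170.7,z]))
o=np.zeros((600,800,3),np.uint8)
o[:,:480]=cv2.resize(s['img'][160:260,250:330],(480,600),interpolation=2)
o[:432,480:]=cv2.resize(t['img'][185:320,320:420],(320,432),interpolation=2)
cv2.imwrite('pics/c7.png',o[:,:,::-1])"
```

```text
time: 13.12
tcp_pos: [452.8, -28.6, 204.0]
tcp_rot: [[0.991, 0.002, -0.136], [0.136, 0.001, 0.991], [0.002, -1.0, 0.001]]
contact_force: [0.2, -0.5, -0.3]
gripper_width: 85.7
t=13.22 tcp [453.4 -28.  204. ] F [1.1 0.1 0.2] w 85.6 shift [  59.4  130.  -152.3] turn y 0.17
[289.2 210.9] [369.2 233.2]
[289.3 222. ] [367.9 234.3]
```

View pics/c7.png

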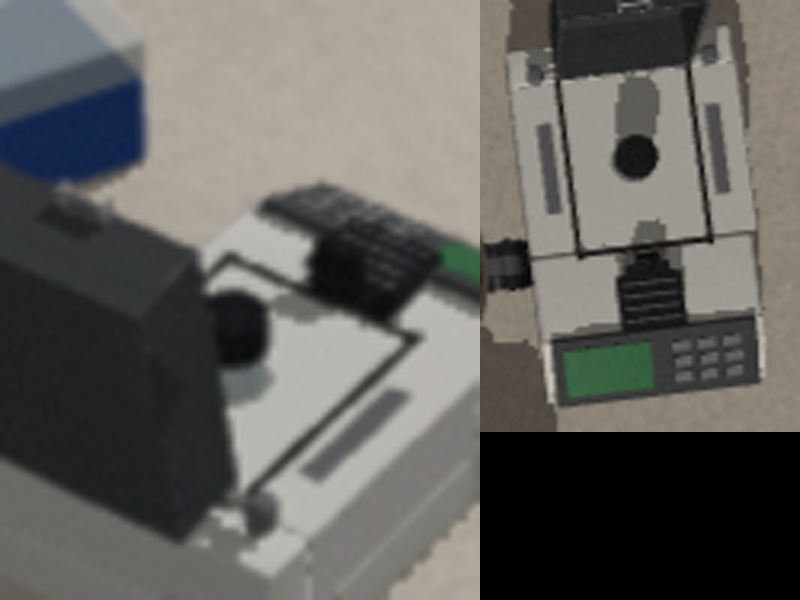

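The vial stands fully down and upright in the well: cap top at top view (368.5,233.5), predicted (369.2,233.2). Only the cap and a short rim of glass stand above the deck. Next I go round behind the lid with the fingers shut.

```bash
python3 -m pendant '[[0,0,0,40,-30,0,255],[0,0,0,80,-60,0,255],[0,0,0,120,-66,0,255],[0,0,0,160,-66,0,255],[0,0,0,200,-66,0,255],[0,0,0,200,-66,0,255],[0,0,0,200,-66,-40,255],[0,0,0,200,-66,-80,255],[0,0,0,200,-66,-120,255],[0,0,0,200,-66,-152,255],[0,0,0,200,-66,-152,255],[0,0,0,200,-66,-152,255],[0,0,0,200,-30,-152,255],[0,0,0,200,0,-152,255],[0,0,0,200,20,-152,255],[0,0,0,200,32,-152,255],[0,0,0,200,32,-152,255],[0,0,0,200,32,-152,255]]'; python3 - <<'E'
from h import *
O=np.array([504.5,-174.8,0]);X=np.array([.9905,.1376,0])
S=state();p=S['tcp_pos'];R=S['tcp_rot'];print('F',S['contact_force'].round(1),p.round(1),'yaw',np.arctan2(R[1,0],R[0,0]))
for th in list(np.arange(1.75,.1,-.09)):
    c,n=np.cos(th),np.sin(th)
    x=92-108*c+30*n+11; z=78+108*n+30*c
    w=O+x*X;w[2]=z;print(round(th,2),(R.T@(w-p)).round(1))
c=cap('scene');
E
```

```text
time: 14.72
tcp_pos: [672.9, -153.6, 171.7]
tcp_rot: [[0.99, -0.0, -0.138], [0.138, -0.001, 0.99], [-0.0, -1.0, -0.0]]
contact_force: [0.5, 0.5, 1.5]
gripper_width: -0.5
F [0.5 0.5 1.5] [ 672.9 -153.6  171.7] yaw 0.13815812097448468
1.75 [-17.9  -7.3   2.1]
1.66 [-27.2 -11.2   2.1]
1.57 [-36.8 -14.4   2.1]
1.48 [-46.6 -16.6   2.1]
1.39 [-56.6 -18.    2.1]
1.3 [-66.7 -18.4   2.1]
1.21 [-76.8 -18.    2.1]
1.12 [-86.8 -16.6   2.1]
1.03 [-96.6 -14.4   2.1]
0.94 [-106.2  -11.2    2.2]
0.85 [-115.5   -7.3    2.2]
0.76 [-124.3   -2.5    2.2]
0.67 [-132.7    3.1    2.2]
0.58 [-140.6    9.4    2.2]
0.49 [-147.9   16.4    2.2]
0.4 [-154.5   24.     2.2]
0.31 [-160.4   32.2    2.2]
0.22 [-165.6   40.9    2.2]
0.13 [-169.9   50.     2.2]
```

```bash
python3 -m pendant '[[0,0,0,-6,0,2,255],[0,0,0,-12,-4,2,255],[0,0,0,-18,-7,2,255],[0,0,0,-22,-9,2,255],[0,0,0,-27,-11,2,255],[0,0,0,-32,-13,2,255],[0,0,0,-37,-14,2,255],[0,0,0,-42,-16,2,255],[0,0,0,-47,-17,2,255],[0,0,0,-52,-17,2,255],[0,0,0,-57,-18,2,255],[0,0,0,-62,-18,2,255],[0,0,0,-67,-18,2,255],[0,0,0,-72,-18,2,255],[0,0,0,-77,-18,2,255],[0,0,0,-77,-18,2,255]]'
```

```text
time: 16.1
tcp_pos: [594.9, -162.5, 189.1]
tcp_rot: [[0.991, -0.001, -0.137], [0.137, 0.0, 0.991], [-0.001, -1.0, 0.0]]
contact_force: [1.1, -0.9, 0.2]
gripper_width: -0.1
```

```bash
python3 -m pendant '[[0,0,0,-5,0.7,0,255],[0,0,0,-10,1.4,0,255],[0,0,0,-15,2.5,0,255],[0,0,0,-20,3.6,0,255],[0,0,0,-25,5,0,255],[0,0,0,-29.5,6.8,0,255],[0,0,0,-34,8.7,0,255],[0,0,0,-39,10.7,0,255],[0,0,0,-43,13,0,255],[0,0,0,-47.5,15.5,0,255],[0,0,0,-52,18.2,0,255],[0,0,0,-56,21,0,255],[0,0,0,-60,24.2,0,255],[0,0,0,-64,27.5,0,255],[0,0,0,-67.5,31,0,255],[0,0,0,-71,34.5,0,255],[0,0,0,-74.5,38,0,255],[0,0,0,-77.5,42,0,255],[0,0,0,-77.5,42,0,255]]'; python3 -c "
from h import *
s=cap('scene');go([0,0,0])
cv2.imwrite('pics/c8.png',cv2.resize(s['img'][120:280,200:400,::-1],None,fx=2.5,fy=2.5,interpolation=2))"
```

```text
time: 17.68
tcp_pos: [518.2, -173.1, 146.4]
tcp_rot: [[0.991, -0.001, -0.137], [0.137, 0.0, 0.991], [-0.001, -1.0, 0.0]]
contact_force: [-0.4, -1.1, 0.8]
gripper_width: -0.1
t=17.73 tcp [ 518.6 -173.1  146.8] F [ 0.1 -0.8  2.8] w 0.1 shift [-489.9  147.4  242.3] turn y None
```

View pics/c8.png

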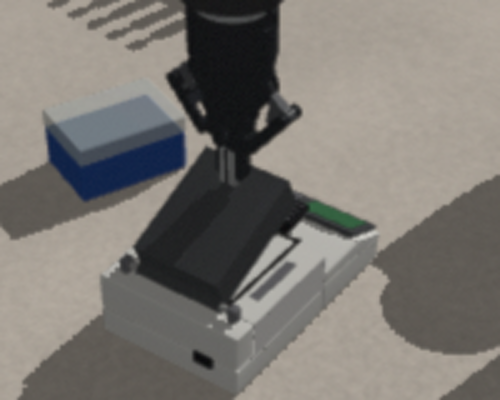

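The lid follows the fingers, which are on its top near the front edge (crop 228,180) at an angle of about 0.4. Continue down.

```bash
python3 -m pendant '[[0,0,0,-3,4,0,255],[0,0,0,-6,8,0,255],[0,0,0,-9,12.5,0,255],[0,0,0,-11,17,0,255],[0,0,0,-13,21,0,255],[0,0,0,-15.5,26,0,255],[0,0,0,-17,29,0,255],[0,0,0,-17.5,30.5,0,255],[0,0,0,-17.5,30.5,0,255]]'
```

```text
time: 18.48
tcp_pos: [501.7, -175.3, 116.5]
tcp_rot: [[0.991, -0.0, -0.137], [0.137, 0.0, 0.991], [-0.0, -1.0, 0.0]]
contact_force: [1.1, -0.6, 1.5]
gripper_width: -0.0
```

```bash
python3 -m pendant '[[0,0,0,-0.4,1,0,255],[0,0,0,-0.8,2,0,255],[0,0,0,-1.2,3,0,255],[0,0,0,-1.5,4,0,255],[0,0,0,-1.8,4.7,0,255],[0,0,0,-2,5.4,0,255],[0,0,0,-2,5.4,0,255]]'
```

```text
time: 19.07
tcp_pos: [500.2, -175.6, 112.0]
tcp_rot: [[0.991, 0.001, -0.137], [0.137, -0.0, 0.991], [0.001, -1.0, -0.0]]
contact_force: [-0.5, 0.5, 5.8]
gripper_width: 0.1
```

```bash
python3 -m pendant '[[0,0,0,-0.1,0.5,0,255],[0,0,0,-0.2,1,0,255],[0,0,0,-0.3,1.5,0,255],[0,0,0,-0.3,1.5,0,255]]'
```

```text
time: 19.4
tcp_pos: [499.9, -175.7, 110.7]
tcp_rot: [[0.991, 0.001, -0.137], [0.137, -0.0, 0.991], [0.001, -1.0, -0.0]]
contact_force: [-0.8, -0.6, 5.1]
gripper_width: 0.3
```

```bash
python3 -m pendant '[[0,0,0,0,0.5,0,255],[0,0,0,0,1,0,255],[0,0,0,0,1.5,0,255],[0,0,0,0,1.5,0,255]]'
```

```text
time: 19.73
tcp_pos: [499.3, -175.7, 108.2]
tcp_rot: [[0.991, -0.001, -0.137], [0.137, 0.0, 0.991], [-0.001, -1.0, 0.0]]
contact_force: [-0.6, -1.0, 3.1]
gripper_width: -0.3
```

```bash
python3 -m pendant '[[0,0,0,0,0.5,0,255],[0,0,0,0,1,0,255],[0,0,0,0,1,0,255],[0,0,0,0,1,0,255]]'
```

```text
time: 20.07
tcp_pos: [499.1, -175.7, 107.6]
tcp_rot: [[0.991, -0.001, -0.137], [0.137, -0.0, 0.991], [-0.001, -1.0, 0.0]]
contact_force: [-3.1, 0.6, 6.9]
gripper_width: 0.1
```

```bash
python3 -m pendant '[[0,0,0,0,0.3,0,255],[0,0,0,0,0.6,0,255],[0,0,0,0,0.6,0,255]]'
```

```text
time: 20.32
tcp_pos: [499.1, -175.8, 107.3]
tcp_rot: [[0.991, -0.001, -0.137], [0.137, -0.0, 0.991], [-0.001, -1.0, -0.0]]
contact_force: [-6.4, 1.4, 11.4]
gripper_width: 0.0
```

The lid has gone stiff at z ≈ 107.3 with 11 N after the force drop, so it has snapped. Lift off, move aside and look.

```bash
python3 -m pendant '[[0,0,0,0,-2,0,255],[0,0,0,0,-8,0,255],[0,0,0,0,-25,0,255],[0,0,0,0,-55,0,255],[0,0,0,0,-90,0,255],[0,0,0,0,-90,40,255],[0,0,0,0,-90,80,255],[0,0,0,0,-90,120,255],[0,0,0,0,-90,160,255],[0,0,0,0,-90,180,255],[0,0,0,0,-90,180,255],[0,0,0,0,-90,180,255],[0,0,0,0,-90,180,255]]'; python3 -c "
from h import *
s=cap('scene');t=cap('top');go([0,0,0])
o=np.zeros((600,800,3),np.uint8)
o[:,:480]=cv2.resize(s['img'][160:285,230:330],(480,600),interpolation=2)
o[:432,480:]=cv2.resize(t['img'][185:320,320:420],(320,432),interpolation=2)
cv2.imwrite('pics/c9.png',o[:,:,::-1])
a=cv2.imread('pics/top0.png')[:,:,::-1];d=cv2.absdiff(a,t['img']).max(2)
for n,(x,y) in dict(A=(164,241),B=(206,283),box=(479,280),big=(214,233),yel=(199,174),pur=(235,165)).items(): print(n,(d[y-25:y+25,x-20:x+20]>50).sum())"
```

```text
time: 21.4
tcp_pos: [475.1, 2.6, 196.9]
tcp_rot: [[0.991, -0.0, -0.137], [0.137, 0.0, 0.991], [-0.0, -1.0, 0.0]]
contact_force: [0.2, 0.1, 0.4]
gripper_width: 0.3
t=21.50 tcp [475.1   1.9 196.7] F [-0.1 -0.   0.4] w -0.1 shift [-470.9  196.8   62.7] turn y None
A 665
B 1214
box 0
big 639
yel 129
pur 156
```

View pics/c9.png

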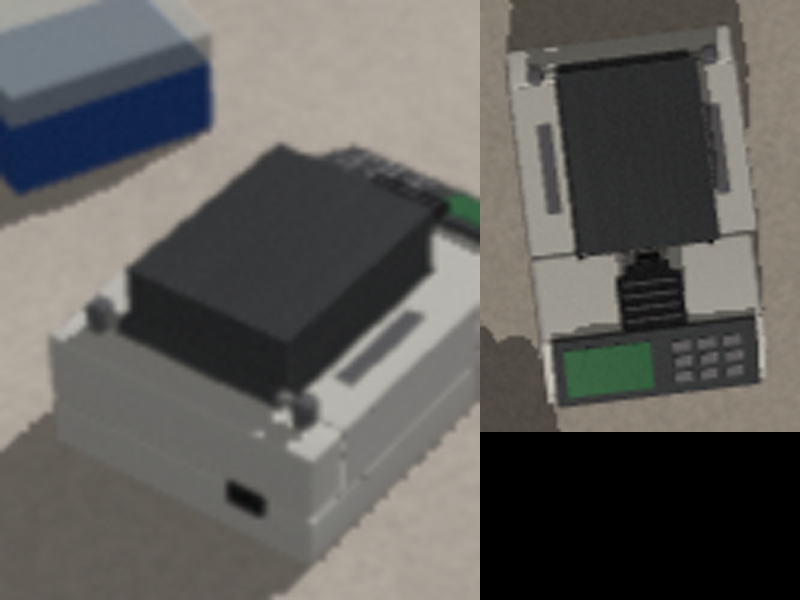

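The lid is flat and shut in both views, over 1 s after I let go. The differences near the bottles may be only the arm's shadow, so I check the blue caps by hue, then hand in.

```bash
python3 - <<'E'
from h import *
a=cv2.imread('pics/top0.png')[:,:,::-1];b=cap('top')['img'];c=cv2.imread('pics/scene0.png')[:,:,::-1];d=cap('scene')['img']
for x,y,r in((a,b,(150,225,235,300)),(c,d,(425,250,480,355))):
  for im in(x,y):
    h=cv2.cvtColor(np.ascontiguousarray(im),cv2.COLOR_RGB2HSV)[r[1]:r[3],r[0]:r[2]]
    m=((h[...,0]>105)&(h[...,0]<130)&(h[...,1]>150)&(h[...,2]>50)).astype(np.uint8)
    n,l,s,ce=cv2.connectedComponentsWithStats(m);print([(int(s[i,4]),(ce[i]+r[:2]).round(1)) for i in range(1,n) if s[i,4]>40])
E
```

```text
[(302, array([160.3, 240.9])), (304, array([202.5, 282.9]))]
[(251, array([159.8, 239.5]))]
[(278, array([445.3, 265. ])), (337, array([461.9, 311.2]))]
[(281, array([445.5, 265. ])), (336, array([461.9, 311.2]))]
```

Both bottles are in the same place in the scene view. In the top view the arm now covers bottle B.

```bash
python3 -c "
from rig import hand_in;print(hand_in())"
```

```text
the job is handed in; nothing more can be done
None
```

I pressed the latch and the lid popped up. I then stood the small black-capped vial in the well, swung the lid down and pressed it until it snapped. I handed in at about 21.6 s.

**Checks**
- **Vial:** it met the well floor at TCP z 74.4, the predicted height, with about 8 N. After release it stood upright, and its cap was within about 1 px of where a seated vial should appear.
- **Lid:** the force fell as it passed the hook, then it went stiff, with about 13 N in total. It was still flat and shut in both views about 1 s after I lifted off.
- **Forces:** about 13 N was the highest reading I took, at the lid, although I only read forces at the end of each move. While opening, the lid leaned briefly on the gripper with about 5 N until I backed away.
- **Bystanders:** the bottle caps matched their first positions in the scene view to within 0.2 px, and the image around the tip box had not changed.

**Disagreements and gaps**
- **Well position:** the two cameras differed by 2 to 4 mm. I used a value in between and felt the vial down over the chamfer.
- **Grip width:** the gripper read about 26 mm on the cap, which is listed as 28 mm.
- **Top view of the bottles:** the first before/after comparison flagged changes near them. In the last picture the arm hid one bottle and cut into the outline of the other, shifting its cap by about 1.5 px. I relied on the scene view for both.

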